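# Close up the desk: two drawers and a card box

## Robot

A 7-joint arm with a two-finger parallel gripper is mounted at the origin on the work surface. World frame = base frame: x ahead of the robot, y to its left, z up, the work surface at z = 0. Lengths are in mm, angles in rad, forces in N, time in s.
With the tool pointing down it reaches from about 400 to 875 mm from the base axis. Payload 4.4 kg.
Tool frame: the origin (TCP) lies midway between the tips of the shut fingers; the grasp point (between the pads) lies 19 mm behind it; z points along the fingers, y is the line along which they close (so a half turn about z gives the same grasp; the last joint's range is limited). The gripper opens to 85 mm and grips with 20 to 120 N. Pads are 22 mm wide; open, the fingers measure 114 mm over their backs; the gripper's body (76 mm by 85 mm) begins 54 mm behind the grasp point. The pads swing forward as they close: fully open they stand 13 mm farther back than shut.
Start: joints at [1.188, 0.628, 0.038, 1.517, -0.027, 0.996, -0.02], TCP at [202.521, -617.659, 231.313] pointing down, gripper open.
Joint ranges: [-3.06, 3.06], [-0.37, 2.12], [-1.25, 1.32], [0.18, 2.47], [-1.1, 4.24], [0.23, 1.98], [-2.94, 2.94]. Speed limits (rad/s): [2.57, 2.57, 3.14, 3.14, 3.14, 3.14, 3.14].

## Interface

Orientations are given as [roll, pitch, yaw] about the fixed x, y, z axes, in that order (R = Rz(yaw) Ry(pitch) Rx(roll)).
In Python, from cell import ctrl gives the robot as it stands.
- The arm moves only by the shell command python3 -m crank 'ROWS' [OPENING]. ROWS is JSON, a list that holds one entry, the list of rows, each a list of 4 numbers: the shift along the tool's x, y, z normalised to -1 to 1, where 1 is 2.5 cm, then the turn about the tool's z normalised to -1 to 1, where 1 is 0.08 rad. In form: [[[dx, dy, dz, turn], ...]]. A call has 1 to 12 rows; each row shifts and turns the commanded pose from where the row before left it, along the tool's axes as they then stand; what a row does not reach is not made up. A row lasts 1/12 s, in which the tool goes at most 41.7 mm and 7.16 degrees, less where a joint would pass 70% of its speed; a pose out of reach is approached as far as the arm can. A call with a number of a shift or a turn outside -1 to 1 is refused whole. A call with a gripper value outside its range is refused whole. OPENING is the closure, from -1 (fully open) to 1 (shut), set as the call begins (- or left out, the last holds). The fingers move at their own pace and stop on an object; the grip force is fixed at half the most. Time passes only in rows, so rows that do not move let the fingers close. It gives the time, the measured TCP pose, the force, the opening and the grip force at its end, in the units of the state.
- ctrl.read_state(): the state, without advancing time (a new reading comes with each control period).
- ctrl.get_image(name): name is "scene" or "top" or "wrist"; returns a dict with "img" (480x640x3 uint8, red, green, blue), "intrinsics" (3x3 intrinsics, pixels), "dist" ([k1, k2, p1, p2, k3] as OpenCV has them; the pictures are not rectified), "extrinsics" (4x4, takes a point from camera to world coordinates). Camera axes: x right, y up, looking along -z (the intrinsics and any distortion apply to the point x, -y, -z); pixel columns grow to the right and rows downward; lengths in mm; the calibration is good to about 2 mm. A picture is of the moment at which its call begins. There is no depth.
- ctrl.finish_job(): hands the job in; it is judged then, once.
Trained networks look in the newest picture that a camera, given by its name, has taken for a name from the list of things; names that differ only in an ending like _2 or _b are one class to them, and where a whole thing is asked for, a point or a joint stands for the part that bears it (a point fixed in the world has none). Each returns a list of dicts, best first, with "confidence" (0 to 1); they miss things now and then, are a little off and sometimes report something else, mostly with a low value. They report only what shows in the picture. A call takes as long as a camera call. They do not tell look-alikes from the thing itself.
- ctrl.find_in(camera, target): "position" ([row, column] in pixels, amid what is visible of it).
- ctrl.trace(camera, target): "mask" (480x640 bool, what is visible of it) and "position" ([row, column] in pixels, amid what is visible of it).
- ctrl.place_of(camera, target): "position" ([row, column] in pixels: a listed point, or the origin of a listed thing).
The state is a dict: "clock": time; "qpos": joint angles; "qd": joint speeds; "tau": joint torques, N m; "eef_pos": TCP position; "tool_rot": TCP orientation; "force": force on the tool from outside, world axes, zero at the start; "torque": the same for the moment, N m; "width": finger opening in mm; "gripper_force": force on a finger pad.
Only numpy, scipy, OpenCV 4.12 (cv2) and the standard library are available. Lean on these libraries where they do the work, as an engineer would, in place of code of your own. Each camera call takes 0.05 s, during which the arm holds its last target. There are 200 camera calls.

## Task

Tidy the desk for the night: with the fingertips push both open drawers of the wooden desktop drawer unit fully home, flush with its front, and fold the standing lid of the grey card box down until it lies shut. Nothing needs grasping, so pick nothing up; keep the roll of tape in its drawer, and leave the cup, pen pot, potted plant and the other things on the desk standing where they are.

Things in the scene. Friction and masses are not known exactly. Their poses are not given: they have to be found in the camera images.
- chest: Fixed dark-wood desktop drawer unit, 220 (x, depth) x 240 (y, width) x 100 high. Origin: centre of its underside. Its front, where two medium-wood drawers sit side by side, faces its own -x, roughly towards the robot. It stands on the left or the right of the desk, the card box on the other side. A potted plant stands loose on its top, 45 to 65 mm behind the centre.
- left_drawer (a joint): Opening of the drawer on the unit's own +y side, m: 0 = shut, its front flush with the unit's front face; grows as it comes out along the unit's -x; at most 0.11. It slides with about 1.5 N of friction and stays where it is left.
- right_drawer (a joint): The same for the drawer on the unit's own -y side.
- left_drawer_front (a point): Centre of the outer face of the left drawer's front panel, 50 mm above the desk; moves with the drawer; axes as the unit's. The panel is 104 wide (y), 10 to 90 mm above the desk, 12 thick, plain but for a finger notch in its top edge (50 wide, down to 72 mm above the desk). Shut, this point lies at (-110, +58, 50) mm in the unit's frame.
- right_drawer_front (a point): The same for the right drawer: shut, at (-110, -58, 50) mm in the unit's frame.
- cardbox: Fixed grey open-topped card box, 160 deep x 200 wide x 70 high, holding index cards. Origin: on the desk, below the hinge line at the middle of its rear edge; the box reaches 160 mm from there along its own -x (roughly towards the robot) and 100 mm to each side in y.
- lid (a joint): Angle of the card box's lid, rad: 0 = lying shut, about 1.57 = standing upright, at most 1.8. A stiff hinge: the lid stays wherever it is left and needs about 0.2 N m, some 2 N near its free edge, to move.
- lid_hinge (a point): Middle of the lid's hinge line, directly above the box's origin, 70.5 mm above the desk. The hinge runs along the box's y. The lid is a plain flat grey panel 163 long (from hinge to free edge) x 204 wide x 7 thick, without a handle; shut, its outer (upper) face is 77.5 mm above the desk.
- lid_edge (a point): Middle of the lid's free edge on its outer face (the face that is uppermost when shut, and looks away from the robot when the lid stands upright).
- tape_roll_center (a point): Centre of a clear ring-shaped roll of tape, 44 diameter, 18 high, lying loose on the floor of the left drawer; it must stay in there.
- plant: Small plant in a white pot, 64 diameter and about 100 tall overall, loose on top of the drawer unit. Origin: centre of its underside.
- cup: White cup, 68 diameter, 85 tall, between the drawer unit and the card box at the front. Origin: centre of its underside.
- pen_pot: Dark steel pen pot, 60 diameter, 90 tall, pens up to 150, between the drawer unit and the card box at the back. Origin: centre of its underside.
- stapler: Black stapler, 130 x 36 x 50 high, lying to the robot's left. Origin: centre of its underside.
- mouse: White computer mouse, 100 x 58 x 26, lying to the robot's right. Origin: centre of its underside.
Not all that is in view belongs to the job. Of the things that look like the mouse, take the one that is farthest to the robot's right at the start.

How it is judged:
By the outcome, as a careful person would: the job done as asked, in the order asked, and still so for the second after the job is handed in, with the robot touching nothing.
It also fails if it takes over 51 s, if anything falls off the work surface, if the arm or the gripper's body presses on something with over 40 N, if the wrist force passes 120 N, or if a joint passes its speed limit or range.

## Working session

There is one attempt and no reset: what is moved stays moved. The work goes in short steps, Python scripts to look and compute and a shell command to move; the robot and the scene stay as the last step left them, time stands still between calls to the robot, and variables do not carry over. Pictures are saved under pics/ and viewed, at most 10 in all, crops included, and the job is handed in when it is done.

```bash
mkdir -p pics; ls
cat > h.py <<'E'
import numpy as np, cv2
from cell import ctrl
def ray(cam,px):
    K=np.array(cam["intrinsics"],float);d=np.array(cam["dist"],float);T=np.array(cam["extrinsics"],float)
    u=cv2.undistortPoints(np.array([[[px[1],px[0]]]],float),K,d)[0,0]
    v=T[:3,:3]@np.array([u[0],-u[1],-1.]);return T[:3,3],v/np.linalg.norm(v)
def onz(cam,px,z):
    o,v=ray(cam,px);return o+v*(z-o[2])/v[2]
def proj(cam,P):
    K=np.array(cam["intrinsics"],float);d=np.array(cam["dist"],float);T=np.array(cam["extrinsics"],float)
    p=(np.atleast_2d(P)-T[:3,3])@T[:3,:3];p=p*[1,-1,-1]
    return cv2.projectPoints(p,np.zeros(3),np.zeros(3),K,d)[0][:,0,::-1]
def tri(rs):
    A=sum(np.eye(3)-np.outer(v,v) for o,v in rs);b=sum((np.eye(3)-np.outer(v,v))@o for o,v in rs)
    return np.linalg.solve(A,b)
E
python3 - <<'E'
from h import *
np.set_printoptions(precision=1,suppress=True)
ims={c:ctrl.get_image(c) for c in("scene","top")}
for c in ims: cv2.imwrite(f"pics/{c}.png",ims[c]["img"][:,:,::-1])
s=ctrl.read_state();print(s["clock"],s["eef_pos"],s["tool_rot"],s["width"])
Z=dict(chest=0,left_drawer_front=50,right_drawer_front=50,cardbox=0,lid_hinge=70.5,lid_edge=None,tape_roll_center=25,plant=100,cup=0,pen_pot=0,stapler=0,mouse=0)
for n,z in Z.items():
    R=[]
    for c in ims:
        r=ctrl.place_of(c,n)
        for q in r[:3]: print(n,c,round(q["confidence"],2),np.array(q["position"]),onz(ims[c],q["position"],z) if z is not None else "")
        if r:R.append(ray(ims[c],r[0]["position"]))
    if len(R)==2:print("   tri",tri(R))
E
```

```text
pics
0.1 [ 202.4 -617.1  230.5] [-3.1  0.   0.3] 85.09089630571647
chest scene 0.6 [342.2 358.8] [623.4 237.8   0. ]
chest top 0.75 [164.5 236.6] [627.5 225.3  -0. ]
   tri [625.4 231.6  -1.7]
left_drawer_front scene 0.62 [282.3 411.3] [407.7 283.5  50. ]
left_drawer_front top 0.9 [245.8 206.8] [417.7 278.   50. ]
   tri [414.6 280.5  57. ]
right_drawer_front scene 0.98 [279.8 365.1] [469.1 167.8  50. ]
right_drawer_front scene 0.22 [320.4 269.1] [716.1  12.6  50. ]
right_drawer_front top 0.65 [224.2 254.4] [466.4 171.4  50. ]
   tri [467.6 169.5  49.1]
cardbox scene 0.94 [275.6 225.2] [ 646.9 -206.6    0. ]
cardbox scene 0.21 [263.3 216.6] [ 626.2 -257.6    0. ]
cardbox top 0.55 [149.3 410.3] [ 662.6 -200.5    0. ]
cardbox top 0.45 [245.1 207.4] [428.3 288.8   0. ]
   tri [ 654.9 -196.3   19.1]
lid_hinge scene 0.93 [266.2 214.8] [ 667.  -212.2   70.5]
lid_hinge scene 0.22 [211.5 193.1] [ 544.3 -406.    70.5]
lid_hinge top 0.68 [139.1 416.4] [ 660.2 -202.2   70.5]
   tri [ 664.4 -207.9   67.7]
lid_edge scene 0.71 [229. 210.] 
lid_edge scene 0.22 [262.9 222.1] 
lid_edge top 0.66 [110.
[... 490 characters left out ...]
e 0.35 [259.  321.5] [443.7   5.3   0. ]
pen_pot top 0.89 [131.5 329.7] [711.  -3.  -0.]
pen_pot top 0.4 [221.8 255.9] [483.5 175.1   0. ]
   tri [683.3 -53.5 159.8]
stapler scene 0.74 [367.7 452.6] [558.7 485.7   0. ]
stapler scene 0.46 [265.2 218.1] [ 629.1 -249.1    0. ]
stapler top 0.95 [192.2 129.5] [560.6 486.2   0. ]
   tri [559.9 485.5   2.3]
mouse scene 0.88 [214.1 192.8] [ 515.7 -454.9    0. ]
mouse scene 0.87 [168.3 290.8] [ 165.1 -301.1    0. ]
mouse scene 0.82 [193.5 243.1] [ 353.6 -369.8    0. ]
mouse top 0.83 [267.7 487.5] [ 368.1 -368.2    0. ]
mouse top 0.75 [353.6 462.8] [ 173.3 -297.4    0. ]
mouse top 0.73 [268.1 424.9] [ 369.1 -220.4    0. ]
   tri [ 425.  -476.5 -124.2]
```

View pics/scene.png

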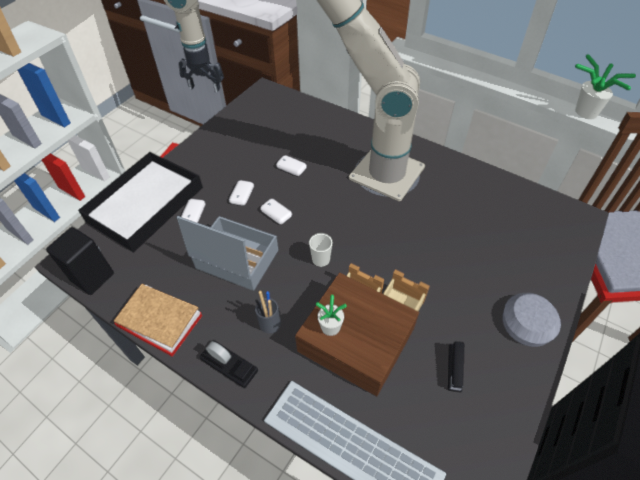

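View pics/top.png

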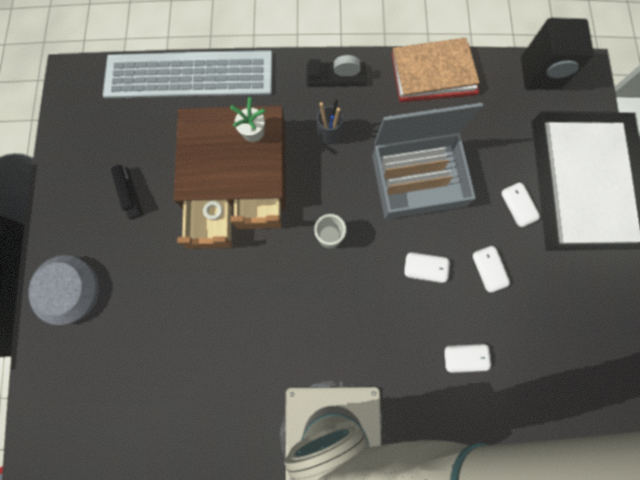

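The unit is on the left (top view, px row ~155, col ~230), with its left drawer out more than the right. The card box is on the right (row ~175, col ~423) with its lid upright. Four mouse-like things lie at (205,520), (268,427), (268,490) and (358,467). None of them has to be moved, so I only need to stay clear of all of them. Next I'll measure the corners in an enlarged crop.

Run:
```python
import cv2
a=cv2.imread("pics/top.png")
l=cv2.resize(a[95:255,165:295],None,fx=3,fy=3,interpolation=cv2.INTER_CUBIC);r=cv2.resize(a[95:255,365:490],None,fx=3,fy=3,interpolation=cv2.INTER_CUBIC)
cv2.imwrite("pics/crop.png",cv2.hconcat([l,r]))
```

```text
(no output)
```

View pics/crop.png

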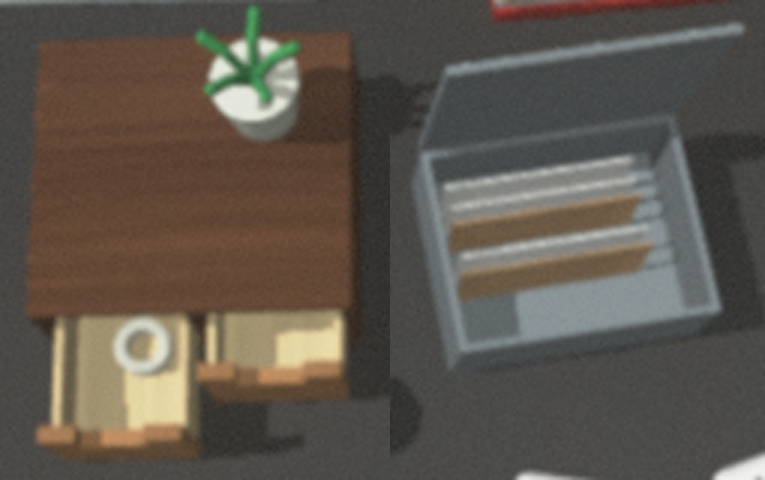

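The crop shows the unit's front edge at crop px (314,26) to (310,352), the left drawer with the tape in it, and the box rim and lid edge. I'll turn these into poses.

Run:
```python
from h import *
np.set_printoptions(precision=1,suppress=True)
im=ctrl.get_image("top")
def P(n,x,y,z):
    o=165 if x<390 else 365-130
    print(n,onz(im,[95+y/3,o+x/3],z))
for a in [("FL",26,314,100),("FR",352,310,100),("BL",40,42,100),("BR",350,33,100),("Ld l",36,442,90),("Ld r",184,440,90),("Rd l",197,382,90),("Rd r",345,380,90),("box fl",452,352,70),("box fr",719,312,70),("box bl",416,153,70),("box br",672,118,70),("lid l",445,72,233),("lid r",742,30,233)]:P(*a)
s=ctrl.read_state();print(s["eef_pos"],s["tool_rot"],s["force"],s["clock"])
```

```text
FL [512.3 343.7 100. ]
FR [512.5 104.3 100. ]
BL [728.6 346.2 100. ]
BR [731.7 107.9 100. ]
Ld l [418.7 334.1  90. ]
Ld r [419.3 226.   90. ]
Rd l [462.2 217.8  90. ]
Rd r [462.6 109.8  90. ]
box fl [ 486.2 -124.1   70. ]
box fr [ 515.5 -327.1   70. ]
box bl [ 643.9 -102.5   70. ]
box br [ 671.9 -302.9   70. ]
lid l [ 635.7 -104.7  233. ]
lid r [ 665.7 -305.1  233. ]
[ 202.5 -617.7  231.3] [ 3.1 -0.   0.3] [-0.1 -0.  -0.2] 1.35
```

```bash
python3 -m crank '[[[0,0,-0.8,0.9],[0,0,-0.8,0.9],[0,0,-0.8,0.9],[0,0,-0.8,0.9],[0,0,0,0],[0,0,0,0]]]' 1
```

```text
clock: 1.85
eef_pos: [202.8, -618.2, 312.4]
tool_rot: [3.139, -0.001, 0.03]
force: [-0.0, 0.6, -0.2]
width: 12.1
gripper_force: 0.0
```

```bash
python3 -m crank '[[[0.75,-0.98,0,0],[0.75,-0.98,0,0],[0.75,-0.98,0,0],[0.75,-0.98,0,0],[0.75,-0.98,0,0],[0.75,-0.98,0,0],[0.75,-0.98,0,0],[0.75,-0.98,0,0],[0.75,-0.98,0,0],[0.75,-0.98,0,0],[0.75,-0.98,0,0],[0.75,-0.98,0,0]]]'
python3 -m crank '[[[0.1,-0.98,0,0],[0.1,-0.98,0,0],[0.1,-0.98,0,0],[0.1,-0.98,0,0],[0.1,-0.98,0,0],[0.1,-0.98,0,0],[0.1,-0.98,0,0],[0.1,-0.98,0,0],[0.1,-0.98,0,0],[0.1,-0.98,0,0],[0.1,-0.98,0,0],[0.1,-0.98,0,0]]]'
```

```text
clock: 2.85
eef_pos: [419.0, -315.4, 310.1]
tool_rot: [-3.14, 0.002, 0.03]
force: [0.6, 0.1, -0.3]
width: -0.2
gripper_force: 0.0
clock: 3.85
eef_pos: [439.6, -21.3, 310.3]
tool_rot: [-3.142, 0.002, 0.03]
force: [0.5, 0.7, 0.1]
width: -0.2
gripper_force: 0.0
```

```bash
python3 -m crank '[[[-0.2,-1,0,0],[-0.2,-1,0,0],[-0.2,-1,0,0],[-0.2,-1,0,0],[-0.2,-1,0,0],[-0.2,-1,0,0],[-0.2,-1,0,0],[-0.2,-1,0,0],[-0.2,-1,0,0],[-0.2,-1,0,0],[-0.2,-1,0,0],[-0.2,-1,0,0]]]'
python3 -m crank '[[[0,0,1,0],[0,0,1,0],[0,0,1,0],[0,0,1,0],[0,0,1,0],[0,0,1,0],[0,0,1,0],[0,0,0,0]]]'
```

```text
clock: 4.85
eef_pos: [370.8, 276.2, 310.2]
tool_rot: [3.14, 0.002, 0.03]
force: [0.0, 0.7, 0.4]
width: -0.1
gripper_force: 0.0
clock: 5.52
eef_pos: [368.7, 273.1, 132.1]
tool_rot: [3.136, 0.008, 0.03]
force: [0.3, -0.8, -0.4]
width: -0.3
gripper_force: 0.0
```

```bash
python3 -m crank '[[[0,-0.2,0.8,0],[0,0,0.8,0],[0,0,0.8,0],[0,0,0.8,0],[0,0,0,0],[0,0,0,0]]]'
python3 -m crank '[[[0.5,0,0,0],[0.5,0,0,0],[0.3,0,0,0],[0.3,0,0,0],[0.3,0,0,0],[0.3,0,0,0],[0,0,0,0]]]'
```

```text
clock: 6.02
eef_pos: [371.2, 280.3, 56.4]
tool_rot: [3.14, 0.002, 0.029]
force: [0.8, 0.2, 0.7]
width: -0.0
gripper_force: 0.0
clock: 6.6
eef_pos: [428.7, 282.3, 56.7]
tool_rot: [-3.141, -0.002, 0.027]
force: [1.0, 0.6, 0.3]
width: 0.0
gripper_force: 0.0
```

```bash
python3 -m crank '[[[0.3,0,0,0],[0.3,0,0,0],[0.3,0,0,0],[0.3,0,0,0],[0.3,0,0,0],[0.3,0,0,0],[0.2,0,0,0],[0.2,0,0,0],[0,0,0,0]]]'
python3 - <<'E'
from h import *
a=ctrl.get_image("scene");b=ctrl.get_image("top")
f=lambda i,r,c:cv2.resize(i["img"][r:r+130,c:c+130,::-1],(390,390),interpolation=cv2.INTER_CUBIC)
cv2.imwrite("pics/d1.png",cv2.hconcat([f(a,240,320),f(b,140,165)]))
E
```

```text
clock: 7.35
eef_pos: [483.4, 283.9, 56.3]
tool_rot: [-3.141, -0.002, 0.028]
force: [-0.6, -0.2, -0.2]
width: 0.4
gripper_force: 0.0
```

View pics/d1.png

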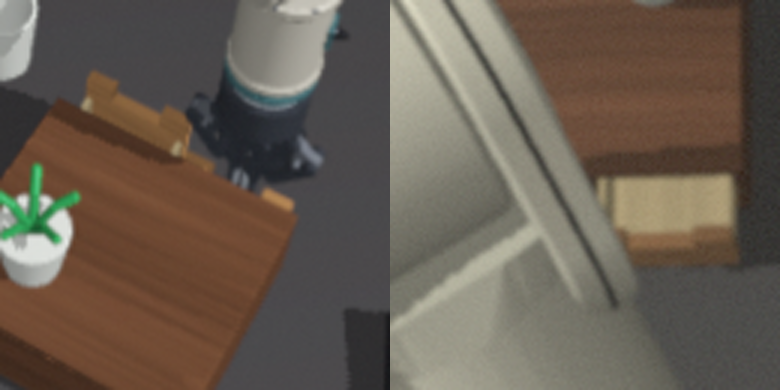

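The scene crop shows the left drawer nearly shut, with its lip still out a little at crop px (200,280). The top view is hidden by the arm. I'll push on until the force rises.

```bash
python3 -m crank '[[[0.2,0,0,0],[0.2,0,0,0],[0,0,0,0]]]'
python3 -m crank '[[[0.15,0,0,0],[0.1,0,0,0],[0,0,0,0]]]'
```

```text
clock: 7.7
eef_pos: [492.9, 284.4, 56.5]
tool_rot: [-3.141, -0.001, 0.028]
force: [0.8, 0.2, -0.4]
width: -0.0
gripper_force: 0.0
clock: 7.95
eef_pos: [496.5, 284.0, 56.0]
tool_rot: [3.141, 0.003, 0.029]
force: [-4.3, -0.6, 1.4]
width: -0.0
gripper_force: 0.0
```

```bash
python3 -m crank '[[[0.1,0,0,0],[0,0,0,0],[0,0,0,0]]]'
python3 -m crank '[[[0.1,0,0,0],[0,0,0,0],[0,0,0,0]]]'
```

```text
clock: 8.2
eef_pos: [496.4, 283.6, 55.5]
tool_rot: [3.139, 0.007, 0.03]
force: [-9.5, -0.3, 2.0]
width: 0.0
gripper_force: 0.0
clock: 8.45
eef_pos: [496.2, 283.5, 55.1]
tool_rot: [3.138, 0.012, 0.031]
force: [-14.7, -1.3, 3.7]
width: 0.0
gripper_force: 0.0
```

```bash
python3 -m crank '[[[-0.4,0,0,0],[-0.9,0,0,0],[-1,0,0,0],[-1,0,0,0],[-0.2,0.5,0,0],[0,1,0,0],[0,1,0,0],[0,1,0,0],[0,1,0,0],[0,0.1,0,0],[0,0,0,0]]]'
python3 -m crank '[[[0.5,0,0,0],[0.4,0,0,0],[0.3,0,0,0],[0.3,0,0,0],[0.3,0,0,0],[0.3,0,0,0],[0.3,0,0,0],[0.2,0,0,0],[0.2,0,0,0],[0,0,0,0]]]'
```

```text
clock: 9.37
eef_pos: [419.9, 165.2, 56.6]
tool_rot: [3.141, -0.002, 0.025]
force: [1.0, -0.5, -0.2]
width: -0.1
gripper_force: 0.0
clock: 10.2
eef_pos: [490.2, 168.8, 56.3]
tool_rot: [-3.141, -0.001, 0.028]
force: [0.3, 0.5, 0.0]
width: 0.1
gripper_force: 0.0
```

```bash
python3 -m crank '[[[0.15,0,0,0],[0.1,0,0,0],[0.1,0,0,0],[0,0,0,0],[0,0,0,0]]]'
python3 -m crank '[[[0.1,0,0,0],[0.1,0,0,0],[0,0,0,0],[0,0,0,0]]]'
```

```text
clock: 10.62
eef_pos: [498.0, 169.0, 56.4]
tool_rot: [-3.142, -0.001, 0.028]
force: [0.3, -0.2, -0.3]
width: -0.3
gripper_force: 0.0
clock: 10.95
eef_pos: [498.0, 168.4, 55.4]
tool_rot: [3.139, 0.008, 0.029]
force: [-8.6, -0.2, 1.3]
width: 0.2
gripper_force: 0.0
```

```bash
python3 -m crank '[[[0.1,0,0,0],[0,0,0,0],[0,0,0,0]]]'
python3 -m crank '[[[-0.5,0,0,0],[-1,0,0,0],[-0.8,0,-0.5,0],[0,0,-1,0],[0,0,-1,0],[0,0,-1,0],[0,0,-1,0],[0,0,-1,0],[0,0,-1,0],[0,0,-1,0],[0,0,-1,0],[0,0.5,-1,0]]]'
python3 -m crank '[[[0.3,1,-0.3,0],[0.3,1,0,0],[0.3,1,0,0],[0.3,1,0,0],[0.3,1,0,0],[0.3,1,0,0],[0.3,1,0,0],[0.3,1,0,0],[0,0,0,0],[0,0,0,0]]]'
python3 - <<'E'
from h import *
a=ctrl.get_image("scene");b=ctrl.get_image("top")
f=lambda i,r,c:cv2.resize(i["img"][r:r+130,c:c+130,::-1],(390,390),interpolation=cv2.INTER_CUBIC)
cv2.imwrite("pics/d2.png",cv2.hconcat([f(a,240,320),f(b,100,165)]))
E
```

```text
clock: 11.2
eef_pos: [497.8, 168.1, 55.1]
tool_rot: [3.137, 0.013, 0.03]
force: [-14.2, 0.1, 3.6]
width: -0.1
gripper_force: 0.0
clock: 12.2
eef_pos: [448.0, 157.5, 295.7]
tool_rot: [-3.139, -0.002, 0.032]
force: [1.5, -0.6, 0.9]
width: -0.2
gripper_force: 0.0
clock: 13.03
eef_pos: [514.0, -44.6, 301.3]
tool_rot: [3.141, -0.001, 0.025]
force: [0.1, 0.2, -0.4]
width: -0.1
gripper_force: 0.0
```

View pics/d2.png

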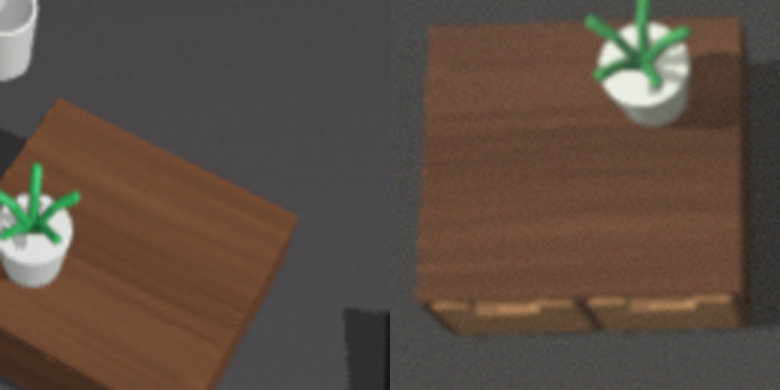

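Both drawers are flush, with their fronts even along the unit's front (right crop, row ~305), and the plant is in place. Now I'll go over and behind the lid.

```bash
python3 -m crank '[[[0.9,0.68,-0.3,0],[0.9,0.68,0,0],[0.9,0.68,0,0],[0.9,0.68,0,0],[0.9,0.68,0,0],[0.9,0.68,0,0],[0.9,0.68,0,0],[0.9,0.68,0,0],[0.9,0.68,0,0],[0,0,0,-0.72],[0,0,0,-0.72],[0,0,0,0]]]'
python3 -m crank '[[[0,0,0.8,0],[0,0,0.8,0],[0,0,0.8,0],[0,0,0.8,0],[0,0,0.5,0],[0,0,0,0],[0,0,0,0]]]'
```

```text
clock: 14.13
eef_pos: [720.9, -188.1, 308.1]
tool_rot: [-3.14, 0.0, 0.148]
force: [0.5, 1.2, -0.7]
width: 0.1
gripper_force: 0.0
clock: 14.72
eef_pos: [720.4, -189.2, 216.4]
tool_rot: [-3.141, 0.0, 0.144]
force: [-0.5, 0.1, -0.4]
width: 0.1
gripper_force: 0.0
```

```bash
python3 -m crank '[[[-0.8,0,0.1,0],[-0.8,0,0.1,0],[-0.5,0,0.05,0],[-0.5,0,0.05,0],[-0.44,0,0,0],[0,0,0,0]]]'
python3 -m crank '[[[-0.35,0,0.13,0],[-0.35,0,0.13,0],[-0.35,0,0.13,0],[-0.35,0,0.13,0],[0,0,0,0]]]'
python3 - <<'E'
from h import *
a=ctrl.get_image("scene");b=ctrl.get_image("top")
f=lambda i,r,c:cv2.resize(i["img"][r:r+130,c:c+130,::-1],(390,390),interpolation=cv2.INTER_CUBIC)
cv2.imwrite("pics/l1.png",cv2.hconcat([f(a,180,165),f(b,100,365)]))
E
```

```text
clock: 15.22
eef_pos: [644.8, -201.8, 211.3]
tool_rot: [3.14, -0.002, 0.143]
force: [0.4, -0.3, -0.7]
width: -0.2
gripper_force: 0.0
clock: 15.63
eef_pos: [610.6, -206.3, 196.9]
tool_rot: [3.141, -0.001, 0.143]
force: [-0.7, -0.7, -0.1]
width: 0.1
gripper_force: 0.0
```

View pics/l1.png

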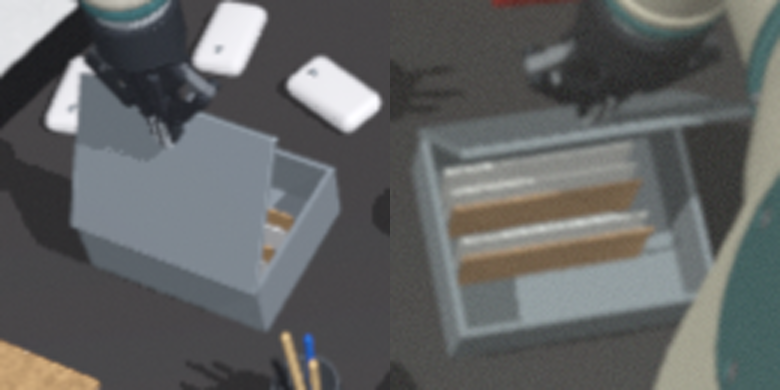

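The fingertips touch the lid's outer face from behind (left crop, ~(140,165)), and the lid is tilting forward. I'll carry on along the arc.

```bash
python3 -m crank '[[[-0.4,0,0.26,0],[-0.4,0,0.27,0],[-0.4,0,0.27,0],[-0.31,0,0.37,0],[-0.31,0,0.37,0],[-0.31,0,0.37,0],[0,0,0,0]]]'
python3 -m crank '[[[-0.21,0,0.44,0],[-0.21,0,0.44,0],[-0.21,0,0.44,0],[-0.1,0,0.35,0],[-0.1,0,0.35,0],[-0.05,0,0.35,0],[0,0,0,0]]]'
```

```text
clock: 16.32
eef_pos: [556.8, -213.8, 147.1]
tool_rot: [-3.141, 0.002, 0.143]
force: [-0.9, 0.2, -0.1]
width: -0.1
gripper_force: 0.0
clock: 16.9
eef_pos: [535.4, -216.5, 87.3]
tool_rot: [-3.14, 0.002, 0.144]
force: [-0.8, 0.1, -0.4]
width: -0.4
gripper_force: 0.0
```

```bash
python3 -m crank '[[[0,0,0.2,0],[0,0,0.2,0],[0,0,0.1,0],[0,0,0,0],[0,0,0,0]]]'
python3 -m crank '[[[0,0,0.1,0],[0,0,0,0],[0,0,0,0]]]'
```

```text
clock: 17.32
eef_pos: [536.3, -216.7, 77.5]
tool_rot: [3.141, -0.0, 0.144]
force: [-3.1, 0.5, 9.2]
width: -0.1
gripper_force: 5.1
clock: 17.57
eef_pos: [536.4, -216.8, 77.2]
tool_rot: [3.14, -0.001, 0.144]
force: [-6.8, 2.6, 28.3]
width: 0.1
gripper_force: 14.0
```

Contact at z = 77.2 with a rising force means the lid is shut. I'll lift off and check.

```bash
python3 -m crank '[[[0,0,-0.3,0],[0,0,-0.6,0],[0,0,-1,0],[0,0,-1,0],[0,0,-1,0],[0,0,-1,0],[0,0,-1,0],[0,0,-1,0],[0,0,-1,0],[0,0,-1,0],[0,0,0,0],[0,0,0,0]]]'
python3 -m crank '[[[-0.5,1,0,0],[-0.5,1,0,0],[-0.5,1,0,0],[-0.5,1,0,0],[-0.5,1,0,0],[-0.5,1,0,0],[-0.5,1,0,0],[-0.5,1,0,0],[-0.5,1,0,0],[-0.5,1,0,0],[0,0,0,0],[0,0,0,0]]]'
python3 - <<'E'
from h import *
np.set_printoptions(precision=1,suppress=True)
a=ctrl.get_image("scene");b=ctrl.get_image("top")
cv2.imwrite("pics/end.png",cv2.hconcat([cv2.resize(i["img"][r:r+200,c:c+390,::-1],(400*1,205),interpolation=cv2.INTER_CUBIC) if 0 else i["img"][r:r+300,c:c+390,::-1] for i,r,c in((a,130,110),(b,60,120))]))
for n in("cup","pen_pot","plant","stapler","lid_edge"):
    for c in("scene","top"):
        for q in ctrl.place_of(c,n)[:1]:print(n,c,q["confidence"],np.array(q["position"]))
E
```

```text
clock: 18.57
eef_pos: [537.0, -217.0, 297.7]
tool_rot: [3.14, -0.003, 0.144]
force: [-0.5, 0.5, -1.0]
width: -0.2
gripper_force: 0.0
clock: 19.57
eef_pos: [446.2, -483.6, 294.0]
tool_rot: [-3.139, 0.003, 0.14]
force: [0.5, 0.1, 0.4]
width: -0.2
gripper_force: 0.0
cup scene 0.91 [258.9 321.4]
cup top 0.73 [239.7 325.4]
pen_pot scene 0.59 [324.7 272.3]
pen_pot top 0.82 [134.8 333. ]
plant scene 0.77 [327.9 330.5]
plant top 0.69 [130.8 252.5]
stapler scene 0.97 [367.4 452.8]
stapler top 0.87 [194.7 128.7]
lid_edge scene 0.74 [223.5 247.2]
lid_edge top 0.94 [206.7 433.9]
```

View pics/end.png

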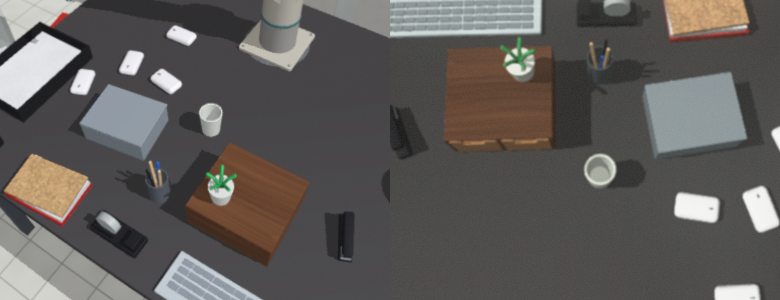

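The lid lies shut (left crop ~(125,125)), both drawers are flush (right crop row ~145), and everything else is where it was.

```bash
python3 -c "from cell import ctrl;print(ctrl.finish_job())"
```

```text
the job is handed in; nothing more can be done
None
```

The job is handed in at about 20 s on the robot's clock: both drawers are pushed flush, the card box lid is folded shut, and in the final pictures the cup, pen pot, plant and the rest stand where they were.

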